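# Put the paints back in their holders after the craft class

## Task

Put the three white-capped paint containers standing loose on the table back into the wooden holders they fit: the wide pot into the round well, the square bottle squarely into the square well, and the slim bottle into the gap between the two slim bottles in the rack. Set each one down upright on the floor of its well and let go, without dropping it, and do not shift or tip the bottles already in the rack, the glue bottle or the glass.

Things in the scene. Friction and masses are not known exactly. Their poses are not given: they have to be found in the camera images.
- pot_center (a point): Loose wide paint pot, an upright plain round cylinder 50 mm in diameter and 64 mm high: light grey plastic below, white cap on top, of the same diameter. The point is its centre, 32 mm above its underside. About 130 g.
- square_center (a point): Loose square paint bottle: light grey plastic body 40 x 40 mm and 54 mm high, with a round white cap 29 mm in diameter on it, 71 mm high in all. The point is on its axis half-way up, 35.5 mm above its underside; its x and y axes are square to the flat sides. About 100 g.
- slim_center (a point): The loose slim round paint bottle, standing by itself on the table: light grey plastic body 30 mm in diameter and 56 mm high, white cap 25 mm in diameter, 78 mm high in all. The point is its centre, 39 mm above its underside. About 60 g.
- left_mate_center (a point): A slim paint bottle just like the loose one (30 mm in diameter, 78 mm high), already standing loose in the rack, on the rack's +y side, its axis 39 mm from the middle of the gap. The point is its centre, 39 mm above its underside. It stays where it is.
- right_mate_center (a point): A slim paint bottle just like the loose one (30 mm in diameter, 78 mm high), already standing loose in the rack, on the rack's -y side, its axis 39 mm from the middle of the gap. The point is its centre, 39 mm above its underside. It stays where it is.
- round_seat (a point): Holder for the wide pot: a fixed light-wood block 92 x 92 mm, 16 mm high, with one round well 66 mm in diameter and 10 mm deep. The point is the centre of the well's floor, 6 mm above the table; z is up. A seated pot stands on that floor, so the rim reaches 10 mm above its underside: keep fingertips above the rim.
- square_seat (a point): Holder for the square bottle: a fixed light-wood block 80 x 80 mm, 16 mm high, with one square well 55 x 55 mm, 10 mm deep. The point is the centre of the well's floor, 6 mm above the table; x and y are square to the well's sides, z is up. The bottle stands on that floor, turned square with the well; keep fingertips above the rim, 10 mm over its underside.
- rack_gap (a point): Slim bottles' rack: fixed light-wood block 66 (x) by 136 mm (y), 16 mm high, with a well 46 x 116 mm, 10 mm deep. A slim bottle stands at each end; the gap between them, 48 mm along y, is the place. The point is the gap's middle on the well's floor, 6 mm above the table; y along the row, z up. Fingers on a bottle's x sides clear the neighbours; keep tips above the rim (10 mm over the floor).
- glue_center (a point): Bystander: black round glue bottle with a pointed nozzle, 32 mm in diameter, 100 mm high, loose. The point is its centre, 50 mm up. Not paint: leave it where it stands.
- glass_center (a point): Bystander: open greenish drinking glass, 72 mm in diameter at the rim, 85 mm high, loose. The point is its centre, 42.5 mm up. Leave it where it stands.
Mind the look-alikes: they are no part of the job. What is shaped like the part that bears glass_center but blue is not meant. Leave any blue look-alike of the part that bears right_mate_center alone.

How it is judged:
At the end, for the whole second after the job is handed in: Each container is upright (0.1 rad) on its own well's floor (height within 4 mm), centred within 12 mm (pot) or 14 mm (square, slim), released and at rest; rack bottles upright and within 12 mm, glue and glass upright and within 20 mm, of their starts (horizontal distance between pot_center and round_seat below 0.012 m and height (world z) of pot_center between 0.034 and 0.042 m and angle between each of pot_center, square_center, slim_center, left_mate_center, right_mate_center, glue_center, glass_center's own z axis and vertical below 0.1 rad and linear speed of each of pot, square, slim, left_mate, right_mate below 0.02 m/s and angular speed of each of pot, square, slim below 0.2 rad/s and contact force between the fingers and pot below 0.1 N and horizontal distance between square_center and square_seat below 0.014 m and height (world z) of square_center between 0.0375 and 0.0455 m and contact force between the fingers and square below 0.1 N and horizontal distance between slim_center and rack_gap below 0.014 m and height (world z) of slim_center between 0.041 and 0.049 m and contact force between the fingers and slim below 0.1 N and distance of each of left_mate_center, right_mate_center from where it was at the start of the episode below 0.012 m and distance of each of glue_center, glass_center from where it was at the start of the episode below 0.02 m); the robot touches nothing.
It fails at once if a paint container is dropped or thrown (faster than 0.8 m/s out of the fingers, a fall of over 30 mm) ((linear speed of pot above 0.8 m/s and contact force between the fingers and pot below 0.05 N) or (linear speed of square above 0.8 m/s and contact force between the fingers and square below 0.05 N) or (linear speed of slim above 0.8 m/s and contact force between the fingers and slim below 0.05 N)).
It fails at once if a bottle already in the rack is pushed more than 20 mm or tipped over (distance of any of left_mate_center, right_mate_center from where it was at the start of the episode above 0.02 m or angle between any of left_mate_center, right_mate_center's own z axis and vertical above 0.4 rad).
It fails at once if the glue bottle or the glass is pushed more than 20 mm or knocked over (distance of any of glue_center, glass_center from where it was at the start of the episode above 0.02 m or angle between any of glue_center, glass_center's own z axis and vertical above 0.4 rad).
It also fails if it takes over 83 s, if anything falls off the work surface, if the arm or the gripper's body presses on something with over 40 N, if the wrist force passes 120 N, or if a joint passes its speed limit or range.

## Robot

A 6-joint arm with a two-finger parallel gripper is mounted at the origin on the work surface. World frame = base frame: x ahead of the robot, y to its left, z up, the work surface at z = 0. Lengths are in m, angles in rad, forces in N, time in s.
With the tool pointing down it reaches from about 0.2 to 0.875 m from the base axis. Payload 3.4 kg.
Tool frame: the origin (TCP) lies between the finger pads; the fingertips stand 25 mm ahead of it and the grasp point (between the pads) lies 6 mm ahead of it (r.nose_length is the z of the fingertips in the tool frame, in m); z points along the fingers, y is the line along which they close (so a half turn about z gives the same grasp; the last joint's range is limited). The gripper opens to 94 mm and grips with 3 to 60 N. Pads are 16 mm wide; open, the fingers measure 119 mm over their backs; the gripper's body (75 mm by 177 mm) begins 78 mm behind the grasp point.
Start: joints at [-1.418, 0.276, 1.505, -0, 1.361, -0.121], TCP at [0.155, -0.554, 0.193] pointing down, gripper open.
Joint ranges: [-2.89, 2.89], [-0.75, 2.08], [0.22, 2.7], [-1.18, 4.32], [0.11, 2.71], [-2.7, 2.7]. Speed limits (rad/s): [2.57, 2.57, 3.14, 3.14, 3.14, 3.14].

## Interface

Orientations are given as a unit quaternion [w, x, y, z].
In Python, from plant import r, gripper_to, inverse_kinematics, vision, models, telemetry gives the robot as it stands. Calls block until the motion is done:
- r.move_to(position, orientation): joint-space move of the TCP to a pose.
- r.move_l(position, rot=None, vel=0.15, guard=None): straight line of the TCP; rot=None keeps the orientation; vel is the mean speed in m/s. With guard (N) it stops when the force on the tool has changed by that much, and returns True; else False.
- r.movej(angles): joint-space move.
- gripper_to(opening, f_grip=None): finger opening in m; f_grip is the grip in N (None keeps the last); returns when the fingers have stopped.
- r.hold(seconds).
- inverse_kinematics(position, orientation): joint angles nearest the present ones, or None.
- vision.snapshot(name): name is "scene" or "top"; returns the picture (384x512x3 uint8, red, green, blue); there is no depth.
- vision.get_calibration(name): a dict with "fx", "fy", "cx", "cy" (pixels), "D" ([k1, k2, p1, p2, k3] as OpenCV has them; the pictures are not rectified), "position" and "orientation" of the camera in the world. Camera axes: x right, y down, z forward; pixel columns grow to the right and rows downward; lengths in m; the calibration is good to about 2 mm. A picture is of the moment at which its call begins. get_calibration takes no time and is no camera call.
A pose or a line that the arm cannot do raises r.PlanningError and nothing moves.
- r.sign_off(): hands the job in; it is judged then, once.
Trained networks look in the newest picture that a camera, given by its name, has taken for a name from the list of things; names that differ only in an ending like _2 or _b are one class to them, and where a whole thing is asked for, a point or a joint stands for the part that bears it (a point fixed in the world has none). Each returns a list of dicts, best first, with "score" (0 to 1); they miss things now and then, are a little off and sometimes report something else, mostly with a low value. They report only what shows in the picture. A call takes as long as a camera call. They do not tell look-alikes from the thing itself.
- models.boxes_of(thing, camera): "at" ([x, y, z] in m, in world coordinates, good to about 4 mm: the middle of the surface that is visible of it).
- models.regions_of(thing, camera): "pixels" (384x512 bool, what is visible of it).
- models.mark_of(thing, camera): "at" ([x, y, z] in m, in world coordinates, good to about 4 mm: a listed point, or the origin of a listed thing).
Readings, each from a call of its own:
- telemetry.current_t(): time.
- telemetry.current_joints(): joint angles.
- telemetry.current_dq(): joint speeds.
- telemetry.current_joint_efforts(): joint torques, N m.
- telemetry.current_ee_pos(): TCP position.
- telemetry.current_tool_rot(): TCP orientation.
- telemetry.current_wrist_force(): force on the tool from outside, world axes, zero at the start.
- telemetry.current_torque(): the same for the moment, N m.
- telemetry.current_opening(): finger opening in m.
- telemetry.current_finger_force(): force on a finger pad.
Only numpy, scipy, OpenCV 4.12 (cv2) and the standard library are available. Lean on these libraries where they do the work, as an engineer would, in place of code of your own. Each camera call takes 0.05 s, during which the arm holds its last target. There are 200 camera calls.

## Working session

There is one attempt and no reset: what is moved stays moved. The work goes in short steps, each a Python script; the robot and the scene stay as the last script left them, time stands still between calls to the robot, and variables do not carry over. Pictures are saved under pics/ and viewed, at most 14 in all, crops included, and the job is handed in when it is done.

```bash
mkdir -p pics; python3 - <<'E'
from plant import *
import cv2,numpy as np
for c in("scene","top"):
    im=vision.snapshot(c); cv2.imwrite(f"pics/{c}0.png",im[:,:,::-1])
    k=vision.get_calibration(c); print(c,{a:np.round(b,4).tolist() for a,b in k.items()})
for n in "pot_center square_center slim_center left_mate_center right_mate_center round_seat square_seat rack_gap glue_center glass_center".split():
    print(n,[(np.round(d["at"],3).tolist(),round(d["score"],2)) for d in models.mark_of(n,"top")[:5]])
print(telemetry.current_t())
E
```

```text
scene {'fx': 359.9508, 'fy': 359.9508, 'cx': 255.3363, 'cy': 193.2184, 'D': [-0.0191, 0.0, 0.0, 0.0, 0.0], 'position': [0.8231, -0.3612, 0.7899], 'orientation': [-0.2707, 0.8983, 0.3338, -0.0912]}
top {'fx': 360.2888, 'fy': 360.2888, 'cx': 254.5497, 'cy': 190.9164, 'D': [-0.0668, 0.0, 0.0, 0.0, 0.0], 'position': [0.3933, 0.0042, 1.1078], 'orientation': [-0.0383, 0.707, -0.7044, 0.0506]}
pot_center [([0.439, -0.014, 0.003], 0.52), ([0.656, -0.004, 0.027], 0.49)]
square_center [([0.441, -0.213, 0.034], 0.49)]
slim_center [([0.651, 0.221, 0.039], 0.48), ([0.655, -0.0, 0.027], 0.35)]
left_mate_center [([0.467, 0.252, 0.047], 0.47)]
right_mate_center [([0.461, 0.083, 0.041], 0.55), ([0.464, 0.175, 0.043], 0.5), ([0.655, 0.222, 0.037], 0.36)]
round_seat [([0.646, -0.224, 0.007], 0.82)]
square_seat [([0.441, -0.013, 0.002], 0.66)]
rack_gap [([0.465, 0.213, 0.008], 0.56)]
glue_center [([0.466, -0.4, 0.043], 0.44)]
glass_center [([0.544, 0.401, 0.042], 0.9), ([0.432, 0.381, 0.044], 0.73)]
0.6
```

View pics/top0.png

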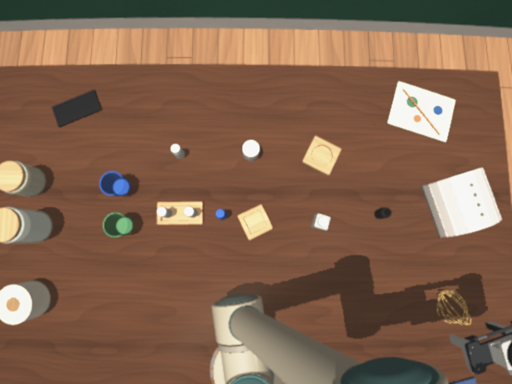

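View pics/scene0.png

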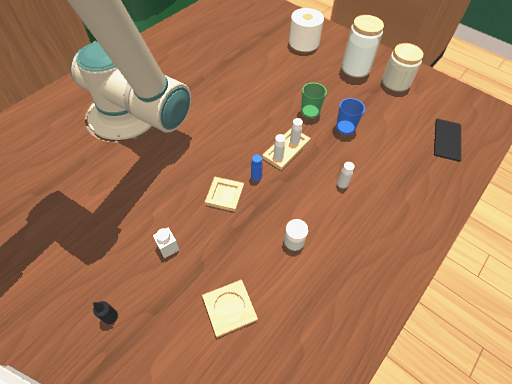

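Top view: pot at (251,150), square bottle (321,222), slim bottle (177,151), round holder (322,155), square holder (255,222), rack (180,213), with a blue look-alike bottle at (221,214) just beside it. The glue is at (383,213) and the green glass at (118,225). Next I'll fit projected models to masks from both cameras.

```bash
cat > fit.py <<'E'
from plant import *
import cv2,numpy as np
from scipy.optimize import minimize
from scipy.spatial.transform import Rotation as R
def proj(c,P):
    k=vision.get_calibration(c); w,x,y,z=k["orientation"]
    M=R.from_quat([x,y,z,w]).as_matrix().T
    K=np.array([[k["fx"],0,k["cx"]],[0,k["fy"],k["cy"]],[0,0,1.]])
    return cv2.projectPoints(np.asarray(P,float),cv2.Rodrigues(M)[0],-M@np.array(k["position"]),K,np.array(k["D"],float))[0][:,0]
def cyl(r,z0,z1):
    a=np.linspace(0,2*np.pi,24,endpoint=False); return np.array([[r*np.cos(t),r*np.sin(t),z] for z in(z0,z1) for t in a])
def box(a,b,z0,z1): return np.array([[i*a/2,j*b/2,z] for i in(-1,1) for j in(-1,1) for z in(z0,z1)])
SH=dict(pot=[cyl(.025,0,.064)],square=[box(.04,.04,0,.054),cyl(.0145,.054,.071)],slim=[cyl(.015,0,.056),cyl(.0125,.056,.078)],
 round_seat=[box(.092,.092,0,.016)],square_seat=[box(.08,.08,0,.016)],rack=[box(.066,.136,0,.016)])
SH["mate"]=SH["slim"]
def render(c,parts,p,z=0):
    m=np.zeros((384*4,512*4),np.uint8)
    Q=R.from_euler("z",p[2]).as_matrix()
    for s in parts:
        h=cv2.convexHull((proj(c,s@Q.T+[p[0],p[1],z])).astype(np.float32))[:,0]
        cv2.fillConvexPoly(m,np.round((h*4+1.5)*16).astype(np.int32),1,shift=4)
    return cv2.resize(m.astype(np.float32),(512,384),interpolation=cv2.INTER_AREA)
def colourmask(im,kind,c,p):
    q=proj(c,[[p[0],p[1],.02]])[0]; hsv=cv2.cvtColor(im,cv2.COLOR_RGB2HSV)
    m=(((hsv[...,1]<60)&(hsv[...,2]>95)) if kind=="grey" else (hsv[...,2]>150)).astype(np.uint8)
    w=np.zeros_like(m); cv2.circle(w,tuple(int(v) for v in q),40 ,1,-1); m&=w
    n,l,st,ce=cv2.connectedComponentsWithStats(m)
    ok=[i for i in range(1,n) if st[i,4]>30]
    i=min(ok,key=lambda i:np.hypot(*(ce[i]-q))); return (l==i).astype(np.uint8)
def hullmask(m):
    cs=cv2.findContours(m,cv2.RETR_EXTERNAL,cv2.CHAIN_APPROX_NONE)[0]
    o=np.zeros_like(m); cv2.fillConvexPoly(o,cv2.convexHull(np.vstack(cs)),1); return o
def fit(name,masks,p0,z=0,yaw=True):
    def cost(p):
        p=[p[0],p[1],p[2] if yaw else 0]; s=0
        for c,m in masks.items():
            g=render(c,SH[name],p,z); s+=1-np.minimum(g,m).sum()/np.maximum(g,m).sum()
        return s
    best=None
    for y in([0,.4,.8,1.2] if yaw else [0]):
        if name=="rack" and y>.5: continue
        S=np.array([p0]*4,float).reshape(4,-1); S=np.c_[S[:,:2],np.full(4,y)]
        S[1,0]+=.006;S[2,1]+=.006;S[3,2]+=.25
        if name=="rack" : S[:,2]-=.2
        r=minimize(cost,S[0],method="Nelder-Mead",options=dict(initial_simplex=S,maxfev=160,xatol=1e-4,fatol=1e-4))
        if best is None or r.fun<best.fun: best=r
    return best.x,best.fun
E
python3 - <<'E'
from fit import *
I={c:vision.snapshot(c) for c in("top","scene")}
for c in I: np.save(c,I[c])
for n,p,k in[("pot",(.656,-.004),"grey"),("square",(.441,-.213),"grey"),("slim",(.651,.221),"grey"),("round_seat",(.646,-.224),"w"),("square_seat",(.441,-.013),"w"),("rack",(.465,.213),"w"),("mate",(.465,.252),"grey"),("mate",(.464,.175),"grey")]:
    ms={}
    for c in I:
        m=colourmask(I[c],k,c,p); ms[c]=hullmask(m) if k=="w" and n!="rack" else m
        if n=="rack":
            if c=="scene": del ms[c]
            else: ms[c]=hullmask(m)
    for sub in [ms]+[{c:ms[c]} for c in ms]:
        x,f=fit(n,sub,p,.006 if n=="mate" else 0,n not in("pot","slim","mate")); print(n,list(sub),np.round(x,4),round(f,3),[int(m.sum()) for m in sub.values()])
E
```

```text
pot ['top', 'scene'] [ 0.6565 -0.002   0.2473] 0.131 [302, 590]
pot ['top'] [ 0.6553 -0.0013 -0.0842] 0.072 [302]
pot ['scene'] [ 0.6571 -0.0028 -0.0343] 0.04 [590]
square ['top', 'scene'] [ 0.4395 -0.2134  1.2635] 0.164 [254, 478]
square ['top'] [ 0.4387 -0.2139 -0.2942] 0.069 [254]Traceback (most recent call last):
  File "<stdin>", line 12, in <module>
  File "fit.py", line 45, in fit
    r=minimize(cost,S[0],method="Nelder-Mead",options=dict(initial_simplex=S,maxfev=160,xatol=1e-4,fatol=1e-4))
    res = _minimize_neldermead(fun, x0, args, callback, bounds=bounds,
                               **options)
    fxr = func(xr)
    fx = function(np.copy(x), *(wrapper_args + args))
  File "fit.py", line 37, in cost
    g=render(c,SH[name],p,z); s+=1-np.minimum(g,m).sum()/np.maximum(g,m).sum()
  File "fit.py", line 20, in render
    h=cv2.convexHull((proj(c,s@Q.T+[p[0],p[1],z])).astype(np.float32))[:,0]
                      ~~~~^^^^^^^^^^^^^^^^^^^^^^^
  File "fit.py", line 6, in proj
    k=vision.get_calibration(c); w,x,y,z=k["orientation"]
ValueError: time passes only in moves, steps and waits
```

```bash
sed -i 's/^def proj/CAL={c:vision.get_calibration(c) for c in("top","scene")}\ndef proj/; s/k=vision.get_calibration(c); w/k=CAL[c]; w/' fit.py
cat > meas.py <<'E'
from fit import *
I={c:np.load(c+".npy") for c in("top","scene")}
for n,p,k in[("square",(.441,-.213),"grey"),("slim",(.651,.221),"grey"),("round_seat",(.646,-.224),"w"),("square_seat",(.441,-.013),"w"),("rack",(.465,.213),"w"),("mate",(.465,.252),"grey"),("mate",(.464,.175),"grey")]:
    ms={}
    for c in I:
        m=colourmask(I[c],k,c,p); ms[c]=hullmask(m) if k=="w" and n!="rack" else m
        if n=="rack":
            if c=="scene": del ms[c]
            else: ms[c]=hullmask(m)
    for sub in [ms]+([{c:ms[c]} for c in ms] if len(ms)>1 else []):
        x,f=fit(n,sub,p,.006 if n=="mate" else 0,n not in("pot","slim","mate")); print(n,list(sub),np.round(x,4),round(f,3),[int(m.sum()) for m in sub.values()])
E
python3 meas.py
```

```text
square ['top', 'scene'] [ 0.4395 -0.2134  1.2635] 0.164 [254, 478]
square ['top'] [ 0.4387 -0.2139 -0.2942] 0.069 [254]
square ['scene'] [ 0.4413 -0.2133  1.2503] 0.056 [478]
slim ['top', 'scene'] [0.6514 0.2218 0.0604] 0.244 [135, 278]
slim ['top'] [0.6507 0.222  0.0893] 0.106 [135]
slim ['scene'] [ 0.6529  0.2188 -0.0316] 0.077 [278]
round_seat ['top', 'scene'] [ 0.6487 -0.2249  1.1008] 0.707 [1003, 5103]
round_seat ['top'] [ 0.6479 -0.225   1.1017] 0.094 [1003]
round_seat ['scene'] [ 0.6515 -0.2423  0.3671] 0.598 [5103]
square_seat ['top', 'scene'] [ 0.4378 -0.0148  2.0396] 0.952 [839, 4982]
square_seat ['top'] [ 0.437  -0.0151  0.4634] 0.143 [839]
square_seat ['scene'] [ 0.4672 -0.0598  1.8346] 0.792 [4982]
rack ['top'] [0.4652 0.2143 0.0205] 0.093 [1122]
mate ['top', 'scene'] [0.4641 0.2539 0.0842] 0.849 [121, 765]
mate ['top'] [0.4641 0.2541 0.1734] 0.144 [121]
mate ['scene'] [0.4664 0.251  0.139 ] 0.694 [765]
mate ['top', 'scene'] [0.4654 0.1765 0.0131] 0.829 [110, 765]
mate ['top'] [ 0.4654  0.1768 -0.0581] 0.116 [110]
mate ['scene'] [ 0.47    0.175  -0.0183] 0.696 [765]
```

```bash
cat > act.py <<'E'
from plant import *
import numpy as np
from scipy.spatial.transform import Rotation as R
def down(a): # closing axis at heading a
    x,y,z,w=(R.from_euler("z",a-np.pi/2)*R.from_euler("x",np.pi)).as_quat(); return [w,x,y,z]
def best(p,cands): # the heading that keeps the wrist nearest mid range
    ok=[(abs(q[5]),a) for a in cands if (q:=inverse_kinematics(p,down(a))) is not None]; return min(ok)[1]
def pickplace(src,a,dst,das,opening,rel,g=.044,f=15):
    hi=.19; a=best([*src,hi],[a,a+np.pi,a-np.pi]); gripper_to(opening,f)
    r.move_to([*src,hi],down(a)); r.move_l([*src,g],vel=.15)
    gripper_to(0.0,f); r.move_l([*src,hi],vel=.2)
    print("grip",telemetry.current_opening(),telemetry.current_finger_force())
    d=best([*dst,hi],[a+k for k in das]); r.move_to([*dst,hi],down(d))
    r.move_l([*dst,g+.018],vel=.15); hit=r.move_l([*dst,g+.003],vel=.03,guard=3)
    print("hit",hit,telemetry.current_ee_pos(),telemetry.current_wrist_force())
    gripper_to(rel); r.move_l([*dst,hi],vel=.15); print(telemetry.current_t())
E
python3 - <<'E'
from act import *
pi=np.pi
# square: yaw -0.305 -> 0.465
pickplace((.4398,-.2135),-.305+pi/2,(.4380,-.0158),[.77,.77-pi/2,.77+pi/2,.77-pi,.77+pi],.075,.065)
import cv2
cv2.imwrite("pics/s1.png",cv2.resize(vision.snapshot("scene")[100:300,100:360],None,fx=3,fy=3)[:,:,::-1])
E
```

```text
grip 0.02852810470086823 14.992367327213287
hit True [ 0.43779546 -0.01598495  0.04937898] [ 0.56554576 -0.67829945  0.78152482]
10.5833
```

View pics/s1.png

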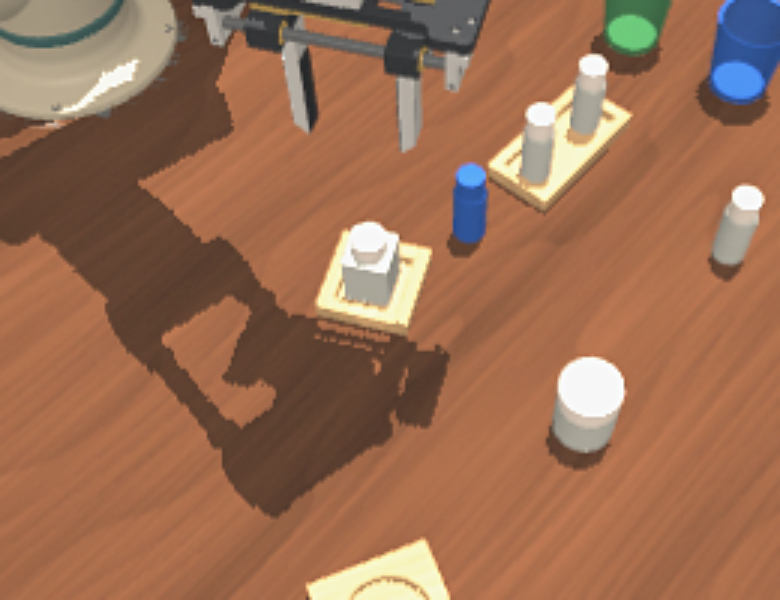

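The square bottle at (370,265) in the crop looks seated and square in its well. I'll check it numerically, and look into the odd 28.5 mm grip reading.

```bash
python3 - <<'E'
from fit import *
print(telemetry.current_opening(),telemetry.current_finger_force())
import act; pos=telemetry.current_ee_pos()
r.move_l([.30,-.25,.25],vel=.4)
ims={c:vision.snapshot(c) for c in("top","scene")}
ms={c:colourmask(ims[c],"grey",c,(.438,-.016)) for c in ims}
for s in (ms,{"top":ms["top"]},{"scene":ms["scene"]}): print(fit("square",s,(.438,-.016),.006),[m.sum() for m in s.values()])
cv2.imwrite("pics/c2.png",np.vstack([cv2.resize(ims["scene"][160:230,190:260],(560,560)),])[:,:,::-1])
print(telemetry.current_t())
E
```

```text
0.06530205150660047 0.0
(array([ 0.43849732, -0.01751948,  0.48476577]), np.float64(0.46597814559936523)) [np.uint64(210), np.uint64(699)]
(array([ 0.43850535, -0.01746392,  2.05798995]), np.float64(0.06695777177810669)) [np.uint64(210)]
(array([ 0.43863492, -0.01966252,  0.41806989]), np.float64(0.3830696940422058)) [np.uint64(699)]
11.5833
```

View pics/c2.png

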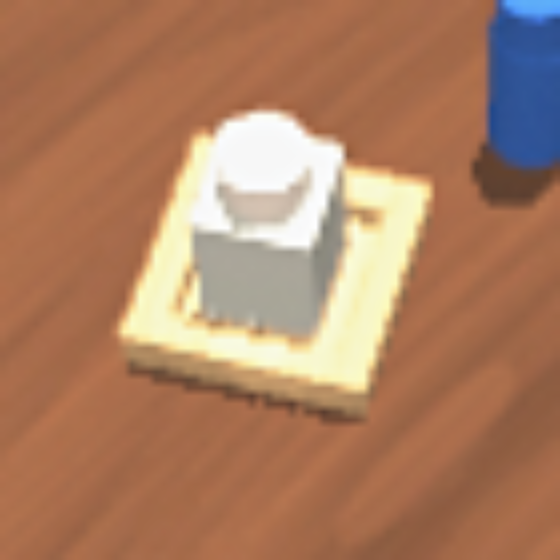

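Square bottle is seated squarely, within about 3 mm. Next the pot, reading the opening at the grip.

```bash
python3 - <<'E'
from act import *
pi=np.pi
c=[k*pi/6 for k in range(-6,7)]
a=best([.6562,-.0021,.19],c)
pickplace((.6562,-.0021),a,(.6488,-.2257),[k*pi/6 for k in range(-6,7)],.08,.075)
import cv2
s=vision.snapshot("scene");t=vision.snapshot("top");np.save("t2",t);np.save("s2",s)
cv2.imwrite("pics/c3.png",np.hstack([cv2.resize(s[260:350,190:280],(400,400)),cv2.resize(t[115:195,280:360],(400,400))])[:,:,::-1])
E
```

```text
grip 0.04953435097822236 14.989856332540512
hit True [ 0.64820654 -0.22542091  0.04949912] [-0.04280324  0.05387464  3.27704022]
20.275
```

View pics/c3.png

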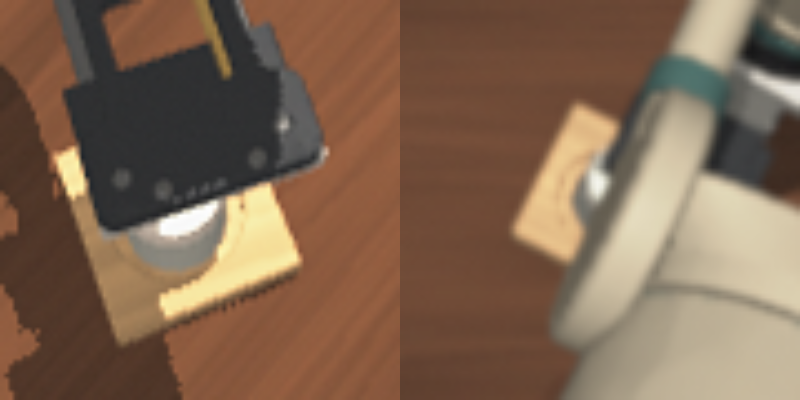

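The pot gripped correctly at 49.5 mm and sits inside the round well in the crop, partly hidden by the gripper. Now the slim bottle with a firmer grip.

```bash
python3 - <<'E'
from act import *
pi=np.pi
pickplace((.6517,.2208),.02,(.4655,.2142),[0,pi,-pi],.06,.05,f=25)
r.move_l([.30,-.25,.25],vel=.4)
import cv2
s=vision.snapshot("scene");t=vision.snapshot("top");np.save("t3",t);np.save("s3",s)
cv2.imwrite("pics/c4.png",np.hstack([cv2.resize(s[100:180,250:330],(400,400)),cv2.resize(s[270:340,195:265],(400,400))])[:,:,::-1])
cv2.imwrite("pics/c5.png",cv2.resize(t[120:270,100:350],(800,480))[:,:,::-1])
print(telemetry.current_t())
E
```

```text
grip 0.024669520096861682 25.54836950423578
hit True [0.46528602 0.21429467 0.04992786] [-0.18922643  0.01170977  4.51960555]
29.0417
30.6083
```

View pics/c4.png

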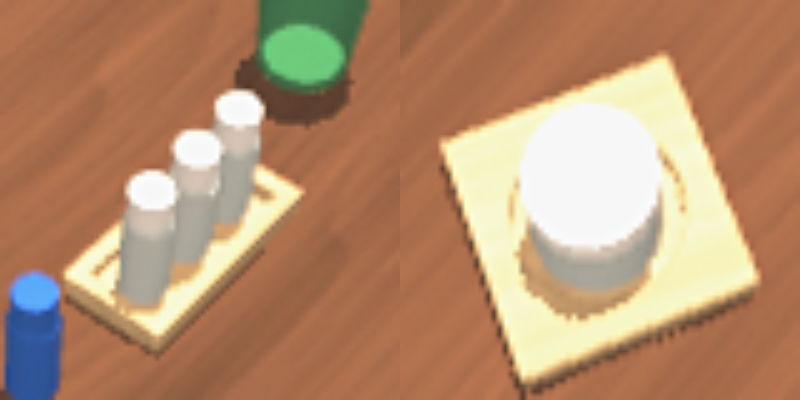

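View pics/c5.png

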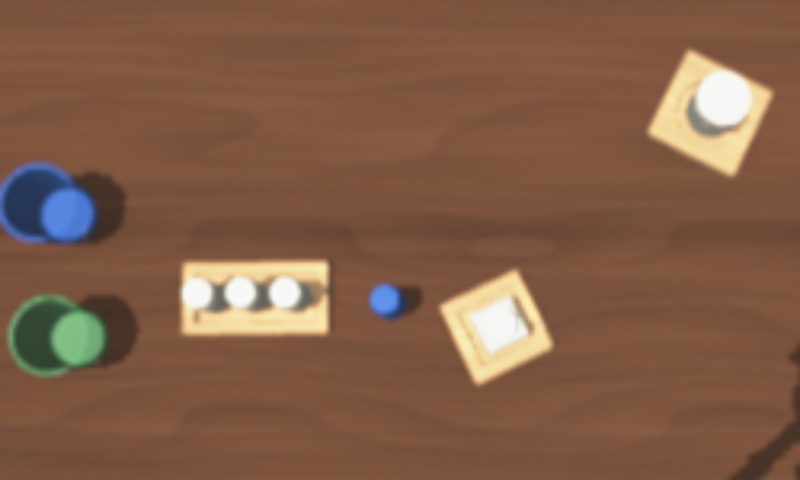

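All three containers stand upright in their wells: the slim bottle is the middle one of three in the rack, and the pot is in the round well. A final numeric check of centring and bystanders follows.

```bash
python3 - <<'E'
from fit import *
t=np.load("t3.npy");s=np.load("s3.npy")
def cap(name,im,c,p,rad,h):
    m=colourmask(im,"grey",c,p)
for n,p in[("pot",(.648,-.225)),("square",(.438,-.016)),("slim",(.465,.214)),("mate",(.464,.254)),("mate",(.465,.176))]:
    m=colourmask(t,"grey","top",p)
    out=[]
    for z in(.0,.006,.016):
        x,f=fit(n,{"top":m},p,z,n=="square"); out.append((np.round(x[:2],4).tolist(),round(f,3)))
    print(n,m.sum(),out)
# scene silhouette IoU of the pot over z, white/grey only
hsv=cv2.cvtColor(s,cv2.COLOR_RGB2HSV); g=((hsv[...,1]<40)&(hsv[...,2]>95)).astype(np.uint8)
for n,p in[("pot",(.648,-.225)),("square",(.4385,-.0175))]:
    q=proj("scene",[[*p,.04]])[0]; w=np.zeros_like(g); cv2.circle(w,tuple(int(v) for v in q),26,1,-1); mm=g&w
    for z in(.0,.006,.016): print(n,mm.sum(),z,fit(n,{"scene":mm},p,z,n=="square"))
for n in("glue_center","glass_center"): 
    vision.snapshot("top"); print(n,[np.round(d["at"],3) for d in models.mark_of(n,"top")[:2]])
E
```

```text
pot 302 [([0.6508, -0.2277], np.float64(0.076)), ([0.6494, -0.2263], np.float64(0.08)), ([0.6468, -0.2244], np.float64(0.089))]
square 210 [([0.4387, -0.0174], np.float64(0.069)), ([0.4385, -0.0175], np.float64(0.067)), ([0.4378, -0.0169], np.float64(0.063))]
slim 342 [([0.4653, 0.2193], np.float64(0.67)), ([0.4646, 0.2178], np.float64(0.67)), ([0.4644, 0.2159], np.float64(0.668))]
mate 342 [([0.4648, 0.2542], np.float64(0.664)), ([0.4641, 0.2528], np.float64(0.663)), ([0.4636, 0.2511], np.float64(0.661))]
mate 342 [([0.4659, 0.1786], np.float64(0.689)), ([0.4651, 0.1782], np.float64(0.689)), ([0.4646, 0.1763], np.float64(0.687))]
pot 706 0.0 (array([ 0.64852519, -0.22358351, -0.10629469]), np.float64(0.18349003791809082))
pot 706 0.006 (array([ 0.64998355, -0.22479284,  0.0650156 ]), np.float64(0.18731117248535156))
pot 706 0.016 (array([ 0.65252362, -0.22633477, -0.01278955]), np.float64(0.1974644660949707))
square 453 0.0 (array([ 0.43696603, -0.01512215,  0.60857567]), np.float64(0.2570604681968689))
square 453 0.006 (array([ 0.44049159, -0.01836384,  0.62196142]), np.float64(0.26308900117874146))
square 453 0.016 (array([ 0.44594913, -0.02291192,  0.65348724]), np.float64(0.270260751247406))
glue_center [array([ 0.466, -0.4  ,  0.042])]
glass_center [array([0.542, 0.4  , 0.041]), array([0.432, 0.382, 0.045])]
```

```bash
python3 -c "
from plant import *
print(r.sign_off())"
```

```text
the job is handed in; nothing more can be done
None
```

The pot, square bottle and slim bottle were set down in their wells and released, and the job is handed in. The pot and square bottle measured within about 3 mm of centre. The slim bottle's fit was unreliable, so I judged its place from the pictures and the arm position. The glue and glass read unmoved, and the rack bottles look unmoved in the pictures. The square and slim grips closed at about cap width rather than body width, which I did not explain. Hand-in returned no verdict.

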